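# Slide a printer cartridge into the rebar crate and shut the gate

## Robot

A 7-joint arm with a two-finger parallel gripper is mounted at the origin on the work surface. World frame = base frame: x ahead of the robot, y to its left, z up, the work surface at z = 0. Lengths are in m, angles in rad, forces in N, time in s.
With the tool pointing down it reaches from about 0.425 to 0.825 m from the base axis. Payload 3.6 kg.
Tool frame: the origin (TCP) lies midway between the tips of the shut fingers; the grasp point (between the pads) lies 19 mm behind it (r.grip_depth is the distance from the TCP to the grasp point, in m); y points along the fingers, z is the direction in which the jaws open and shut, and the axes are right-handed (so a half turn about y gives the same grasp; the last joint's range is limited). The gripper opens to 85 mm and grips with 20 to 120 N. Pads are 22 mm wide; open, the fingers measure 114 mm over their backs; the gripper's body (76 mm by 85 mm) begins 54 mm behind the grasp point. The pads swing forward as they close: fully open they stand 13 mm farther back than shut.
Start: joints at [-1.179, 0.615, -0.013, 1.423, 0.008, 1.103, -0.04], TCP at [0.264, 0.594, 0.231] pointing down, gripper open.
Joint ranges: [-3.12, 3.12], [-0.3, 2.06], [-1.34, 1.32], [0.26, 2.42], [-1.36, 4.5], [0.01, 1.98], [-2.84, 2.84]. Speed limits (rad/s): [2.79, 2.79, 3.14, 3.14, 3.14, 3.14, 3.14].

## Interface

Orientations are given as a rotation vector (axis times angle).
In Python, from plant import monitor, vision, r gives the robot as it stands.
- The arm moves only by the tool step_arm, never from a script. Its argument "targets" is a list of rows, each an object with "slide": the shift along the world's x, y, z in cm, a list of three; "delta_rot": the turn, a rotation vector about the world's x, y, z in rad, a list of three; "fingers": the closure, from 0 (fully open) to 1 (shut). A call has 1 to 8 rows; each row is the pose to reach, as a shift and turn from the pose measured when the call began; what a row does not reach only later rows make up. A row lasts 1/12 s, in which the tool goes at most 41.7 mm and 7.16 degrees, less where a joint would pass 70% of its speed; a pose out of reach is approached as far as the arm can. A call with a gripper value outside its range is refused whole. The fingers move at their own pace and stop on an object; "grip_force" is the grip in N (left out, the last holds). Time passes only in rows, so rows that repeat a pose let the fingers close. It gives the time, the measured TCP pose, the force and the opening at its end, in the units of the state.
- monitor.observe(): the state, without advancing time (a new reading comes with each control period).
- vision.grab_frame(name): name is "side" or "top"; returns (picture, depth): 400x640x3 uint8, red, green, blue; 400x640 float32, m along the optical axis (not along the pixel's ray), 0 where there is no reading.
- vision.get_calibration(name): a dict with "fx", "fy", "cx", "cy" (pixels), "distortion" ([k1, k2, p1, p2, k3] as OpenCV has them; the pictures are not rectified), "xyz" and "rotation" of the camera in the world. Camera axes: x right, y down, z forward; pixel columns grow to the right and rows downward; lengths in m; the calibration is good to about 2 mm. A picture is of the moment at which its call begins. get_calibration takes no time and is no camera call.
- r.finish_job(): hands the job in, once; it reports no verdict.
The state is a dict: "time": time; "joints": joint angles; "dq": joint speeds; "tau": joint torques, N m; "tcp_pos": TCP position; "orientation": TCP orientation; "wrist_force": force on the tool from outside, world axes, zero at the start; "ft_torque": the same for the moment, N m; "grip_width": finger opening in m.
Only numpy, scipy, OpenCV 4.12 (cv2) and the standard library are available. Lean on these libraries where they do the work, as an engineer would, in place of code of your own. Each camera call takes 0.05 s, during which the arm holds its last target.

## Task

Push the black printer cartridge along the bench, narrow end first and without lifting it, through the open gate of the rebar crate until it lies up against both the crate's back bars and the side bars on the gate's hinge side. Then swing the gate fully shut. Leave the other scrap on the bench where it is.

Things in the scene. Friction and masses are not known exactly. Their poses are not given: they have to be found in the camera images.
- cartridge: The loose cartridge: a flat scuffed black plastic block, 120 (own x) x 90 (own y) x 42 (z) mm, about 0.35 kg, with a grey roller let into its top along one long edge. Origin at the centre of its underside; x along its length, z up. Which narrow end goes first does not matter. It is too wide for most grippers to span.
- crate: Fixed rusty rebar crate (10 mm bars at heights 12, 32, 50 mm), 56 mm high, no floor, open top and front. Origin on the bench, centre of its inside; x from front opening to back, y left looking in. Inside 140 mm along x (posts at -80 to -70, back bars' face at +70) by 170 along y (side bars' faces at -85 and +85). Hinge side is y = -85 mm. The latch strip on the other front post is not worked.
- stop_spot (a point): Point on the bench inside the crate where the cartridge's origin lies when its leading narrow end touches the back bars and its long side touches the hinge-side bars: 10 mm along crate x, -40 mm along crate y from the crate's origin. Axes as the crate's.
- gate_hinge (a point): The gate's upright hinge axis at bench height: -87 mm along crate x, -90 mm along crate y from the crate's origin. Axes as the crate's.
- gate_tip (a point): Centre of the top bar of the gate at its free end, 50 mm above the bench and 178 mm from the hinge axis. The gate is a flat grid of 8 mm bars, from 10 to 54 mm above the bench.
- gate (a joint): Gate angle in rad: 0 fully shut across the crate's front (against its stop, the gate pointing along crate +y from its hinge), pi/2 pointing straight out along crate -x, at most 2.3. The hinge is a little stiff: the gate stays where it is left.
- cooler: Bystander, leave alone: bronze-coloured finned processor cooler with a round black fan on top, 80 x 80 x 45 mm. Origin under its middle.
- battery_holder: Bystander, leave alone: green plastic three-cell battery holder, empty, 62 x 66 x 18 mm. Origin under its middle.
- webcam: Bystander, leave alone: dented silver webcam housing lying on the bench, 32 x 90 x 30 mm. Origin under its middle.
- hard_drive: Bystander, leave alone: flat metal hard drive, 147 x 100 x 26 mm. Origin under its middle.
- transformer: Bystander, leave alone: small transformer, iron core and copper winding, 50 x 44 x 42 mm. Origin under its middle.
- circuit_board: Bystander, leave alone: small circuit board with chips, 100 x 70 x 8 mm. Origin under its middle.
Mind the look-alikes: they are no part of the job. There is more than one size of the cartridge; the one meant has the size given above.

How it is judged:
By the outcome, as a careful person would: the job done as asked, in the order asked, and still so for the second after the job is handed in, with the robot touching nothing.
It also fails if it takes over 72 s, if anything falls off the work surface, if the arm or the gripper's body presses on something with over 40 N, if the wrist force passes 120 N, or if a joint passes its speed limit or range.

## Working session

There is one attempt and no reset: what is moved stays moved. The work goes in short steps, Python scripts to look and compute and a tool call to move; the robot and the scene stay as the last step left them, time stands still between calls to the robot, and variables do not carry over. Pictures are saved under pics/ and viewed, and the job is handed in when it is done.

Besides the shell and the picture viewer there is one more tool, called after "Emit:" as name(argument=value, ...) on one line, values as JSON. step_arm: Moves the arm, as the interface text tells. Its arguments: {"type":"object","properties":{"targets":{"type":"array"},"grip_force":{"type":"number"}},"required":["targets"]}

```bash
mkdir -p pics; ls; python3 - <<'E'
from plant import monitor, vision, r
import cv2,numpy as np
print(monitor.observe())
for n in("top","side"):
    im,d=vision.grab_frame(n); cv2.imwrite(f"pics/{n}0.png",im[:,:,::-1]); np.savez(f"{n}0.npz",im=im,d=d)
    print(n,vision.get_calibration(n))
E
```

```text
pics
{'time': 0.0, 'joints': array([-1.17950834,  0.61595876, -0.01261283,  1.42496497,  0.00809824,
        1.10340317, -0.04041407]), 'dq': array([ 0.00058474, -0.00092906,  0.00100127, -0.00051144, -0.00058378,
        0.00119932,  0.00015968]), 'tau': array([-3.61418770e-04, -4.69225073e+01,  2.59131677e-01, -1.71032113e+01,
        1.00982061e-02,  9.76640324e-03,  5.98809919e-06]), 'tcp_pos': array([0.26340103, 0.59336629, 0.23009062]), 'orientation': array([-1.54849026,  0.32818563, -0.32737008]), 'wrist_force': array([-0.29680398, -0.44143697, -0.49655015]), 'ft_torque': array([-0.04031385,  0.00752043, -0.00233811]), 'grip_width': 0.08542737075371738}
top {'fx': 400.120099559638, 'fy': 400.120099559638, 'cx': 321.88826488802096, 'cy': 206.30034075747454, 'distortion': array([-0.07454538,  0.        ,  0.        ,  0.        ,  0.        ]), 'xyz': array([0.41206982, 0.02686512, 1.07032296]), 'rotation': array([-2.13513081,  2.192693  , -0.11982199])}
side {'fx': 397.7528312412872, 'fy': 397.7528312412872, 'cx': 320.98328317012385, 'cy': 197.66394359199546, 'distortion': array([-0.03711647,  0.        ,  0.        ,  0.        ,  0.        ]), 'xyz': array([ 0.15282937, -0.72668441,  0.56828798]), 'rotation': array([-2.07761231,  0.47856863, -0.24382327])}
```

View pics/top0.png

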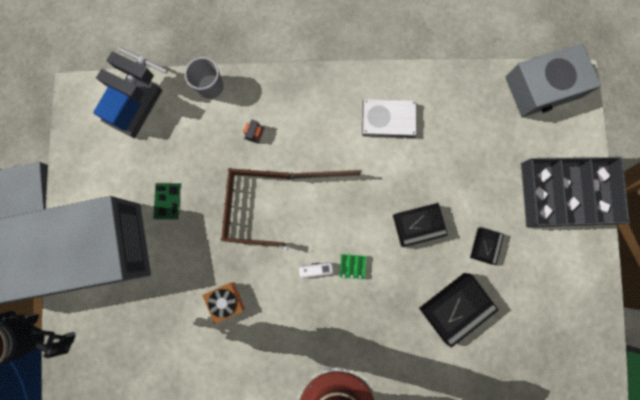

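View pics/side0.png

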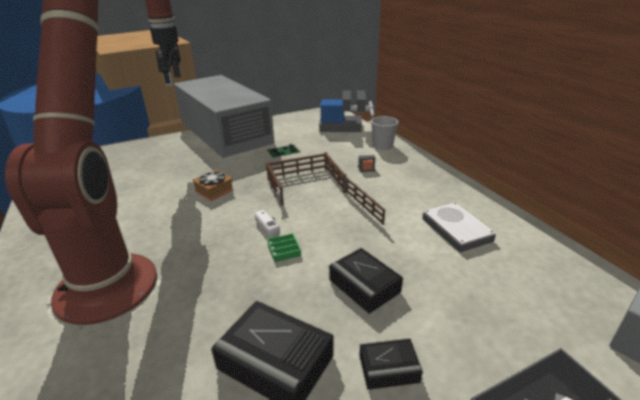

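```bash
cat > h.py <<'E'
import cv2,numpy as np
from scipy.spatial.transform import Rotation as R
from plant import monitor, vision, r
def cal(n):
    c=vision.get_calibration(n); K=np.array([[c['fx'],0,c['cx']],[0,c['fy'],c['cy']],[0,0,1]])
    return K,c['distortion'],R.from_rotvec(c['rotation']).as_matrix(),c['xyz']
def ray(n,px,z):
    K,D,Rm,t=cal(n)
    u=cv2.undistortPoints(np.array(px,float).reshape(-1,1,2),K,D).reshape(-1,2)
    d=np.c_[u,np.ones(len(u))]@Rm.T
    return t+d*((z-t[2])/d[:,2])[:,None]
def proj(n,P):
    K,D,Rm,t=cal(n)
    return cv2.projectPoints((np.array(P,float).reshape(-1,3)-t)@Rm,np.zeros(3),np.zeros(3),K,D)[0].reshape(-1,2)
def grab(n,tag):
    im,d=vision.grab_frame(n); cv2.imwrite(f"pics/{n}{tag}.png",im[:,:,::-1]); np.savez(f"{n}{tag}.npz",im=im,d=d); return im,d
def cloud(n,d):
    K,D,Rm,t=cal(n); v,u=np.mgrid[0:400,0:640]
    un=cv2.undistortPoints(np.c_[u.ravel(),v.ravel()].astype(float).reshape(-1,1,2),K,D).reshape(-1,2)
    P=(np.c_[un,np.ones(len(un))]*d.reshape(-1,1))@Rm.T+t
    P=P.reshape(400,640,3); P[d==0]=np.nan; return P
E
python3 - <<'E'
from h import *
z=np.load('top0.npz'); im,d=z['im'],z['d']; P=cloud('top',d)
v,u=np.mgrid[0:400,0:640]
print('bench z',np.nanmedian(P[200:300,380:390,2]))
for name,(cx,cy,s) in dict(A=(420,225,40),B=(488,245,24),C=(458,309,50)).items():
    g=im.max(2); m=((g<75)&(P[...,2]>0.012)&(abs(u-cx)<s)&(abs(v-cy)<s))
    m2=((P[...,2]>0.02)&(abs(u-cx)<s)&(abs(v-cy)<s)) 
    h=np.nanpercentile(P[m2][:,2],80)
    top=m2&(P[...,2]>h-0.006)
    rc=cv2.minAreaRect(P[top][:,:2].astype(np.float32)*1000)
    print(name,m.sum(),m2.sum(),'h',h,rc)
# crate
m=(P[...,2]>0.03)&(P[...,2]<0.08)&(u>210)&(u<375)&(v>160)&(v<258)
np.save('c.npy',P[m]); print(m.sum())
big=cv2.resize(im[150:270,200:400],None,fx=4,fy=4,interpolation=cv2.INTER_CUBIC); cv2.imwrite('pics/crate0.png',big[:,:,::-1])
big=cv2.resize(im[190:350,380:520],None,fx=4,fy=3.7,interpolation=cv2.INTER_CUBIC); cv2.imwrite('pics/carts0.png',big[:,:,::-1])
E
```

```text
bench z -7.28148354988134e-05
A 1426 1640 h 0.04419749073821451 ((472.75311279296875, -229.26498413085938), (90.18360137939453, 121.29009246826172), 12.37939453125)
B 711 815 h 0.03229817811087989 ((413.44671630859375, -407.75775146484375), (64.61563110351562, 87.46161651611328), 72.4396743774414)
C 2850 3179 h 0.057479478883936605 ((253.3957977294922, -316.8702087402344), (118.01785278320312, 158.66574096679688), 34.15532302856445)
1280
```

View pics/crate0.png

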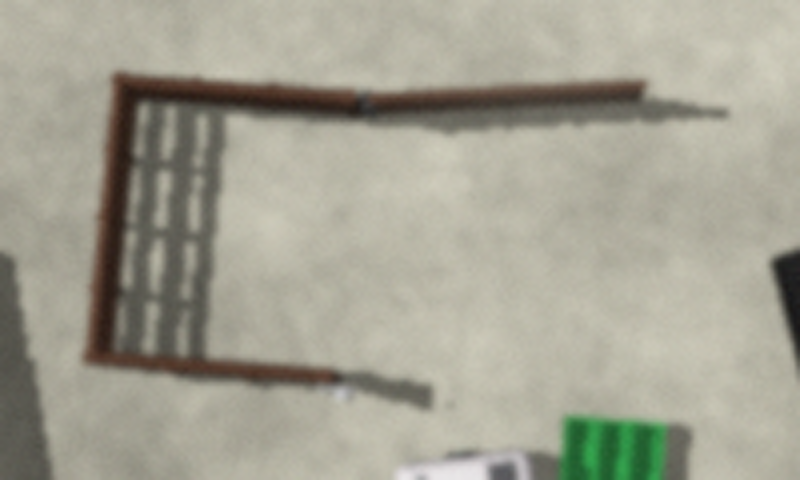

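View pics/carts0.png

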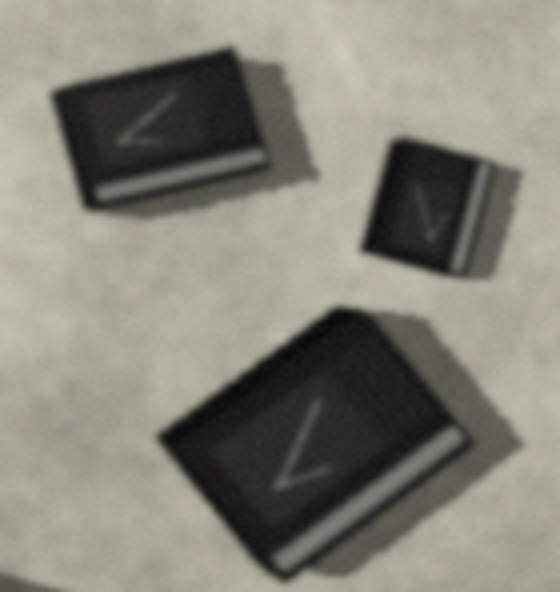

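Candidates: A (420,225) measures 121×90×42 mm, B (488,245) 87×65×32, C (458,309) 159×118×57. A fits the given 120×90×42, and the crop confirms it: black with a grey roller along one long edge. The crate is at (230–292, 170–243), with its opening to image right, the hinge at (291,176) and the gate tip at (361,172).

```bash
python3 - <<'E'
from h import *
z=np.load('top0.npz'); im,d=z['im'],z['d']
# bar-edge mask by colour -> cast on z=0.055
i=im.astype(int); m=((i[...,0]-i[...,2])>18)&(i[...,0]<150)
v,u=np.mgrid[0:400,0:640]; m&=(u>215)&(u<370)&(v>160)&(v<255)
def line(mask,lab):
    px=np.c_[u[mask],v[mask]]; p=ray('top',px,0.055)[:,:2]*1000
    vx,vy,x,y=cv2.fitLine(p.astype(np.float32),cv2.DIST_HUBER,0,.01,.01).ravel()
    res=(p-[x,y])@np.array([-vy,vx])
    t=(p-[x,y])@np.array([vx,vy])
    print(lab,mask.sum(),'dir deg',np.degrees(np.arctan2(vy,vx)),'pt',x,y,'halfw',np.percentile(res,[3,97]),'ends',[x,y]+np.outer([t.min(),t.max()],[vx,vy])); return np.array([x,y]),np.array([vx,vy])
L1=line(m&(u>238)&(u<288)&(v<185),'hinge side')
L2=line(m&(u<240)&(v>180)&(v<232),'back')
L3=line(m&(u>235)&(u<284)&(v>232),'far side')
L4=line(m&(u>296)&(u<364)&(v<185),'gate')
P=cloud('top',d)
for lab,mm in (('hs',(u>242)&(u<286)&(v<182)),('back',(u<240)&(v>182)&(v<232)),('far',(u>240)&(u<282)&(v>235)),('gate',(u>298)&(u<357)&(v<182))):
    q=P[m&mm&(P[...,2]>.046)]*1000
    print(lab,len(q),np.median(q[:,2]),cv2.fitLine(q[:,:2].astype(np.float32),cv2.DIST_HUBER,0,.01,.01).ravel())
E
```

```text
hinge side 248 dir deg 84.13249 pt 617.0827 175.71141 halfw [-6.16681268  6.26861015] ends [[610.6506165  113.12225985]
 [623.52094324 238.36044893]]
back 345 dir deg -5.5561285 pt 532.01416 269.58383 halfw [-8.59552242  8.28615638] ends [[468.09021351 275.80221639]
 [597.85843895 263.17864139]]
far side 225 dir deg 84.345 pt 439.27896 186.994 halfw [-5.78948048  5.76139496] ends [[433.29209179 126.53275944]
 [445.20589607 246.84997007]]
gate 253 dir deg -88.49633 pt 612.0062 6.523327 halfw [-5.06951856  4.87224625] ends [[609.87003559  87.90228091]
 [614.21471472 -77.60988977]]
hs 169 53.95887733086191 [1.0588058e-01 9.9437886e-01 6.1758374e+02 1.7330774e+02]
back 202 53.7680105205075 [ 9.9492443e-01 -1.0062502e-01  5.2985413e+02  2.7200235e+02]
far 160 54.69586313955532 [9.7192466e-02 9.9526560e-01 4.3803964e+02 1.8243529e+02]
gate 182 53.05544741930967 [ 2.5575308e-02 -9.9967289e-01  6.1248322e+02  8.8598938e+00]
```

```bash
python3 - <<'E'
from h import *
o=monitor.observe(); M=R.from_rotvec(o['orientation']).as_matrix(); print(M.round(3),'jaw az',np.degrees(np.arctan2(M[1,2],M[0,2])))
P=cloud('top',np.load('top0.npz')['d'])
v,u=np.mgrid[0:400,0:640]
def ext(l,m): q=P[m]; print(l,m.sum(),np.nanmin(q,0).round(3),np.nanmax(q,0).round(3))
ext('case',(P[...,2]>.05)&(u<152)&(v>190)&(v<292))
for l,(a,b,s) in dict(web=(316,270,20),batt=(353,266,18),cool=(223,301,24),trafo=(254,130,14),hdd=(389,118,32),pcb=(167,200,20)).items():
    ext(l,(P[...,2]>.006)&(P[...,2]<.1)&(abs(u-a)<s)&(abs(v-b)<s))
E
```

```text
[[ 0.914 -0.001  0.406]
 [-0.406 -0.002  0.914]
 [ 0.    -1.    -0.002]] jaw az 66.0653042490217
case 11463 [0.322 0.485 0.05 ] [0.553 0.804 0.166]
web 433 [0.343 0.004 0.006] [0.383 0.092 0.036]
batt 223 [ 0.336 -0.09   0.006] [ 0.403 -0.009  0.023]
cool 1029 [0.236 0.236 0.006] [0.339 0.337 0.051]
trafo 311 [0.712 0.183 0.006] [0.766 0.231 0.047]
hdd 1979 [ 0.715 -0.24   0.006] [ 0.822 -0.088  0.032]
pcb 189 [0.507 0.416 0.006] [0.61  0.497 0.015]
```

Emit:
step_arm(targets=[{"slide":[16,-28,0],"delta_rot":[0,0,-0.5],"fingers":0.5},{"slide":[16,-28,0],"delta_rot":[0,0,-0.5],"fingers":0.5},{"slide":[16,-28,0],"delta_rot":[0,0,-0.5],"fingers":0.5},{"slide":[16,-28,0],"delta_rot":[0,0,-0.5],"fingers":0.5},{"slide":[16,-28,0],"delta_rot":[0,0,-0.5],"fingers":0.5},{"slide":[16,-28,0],"delta_rot":[0,0,-0.5],"fingers":0.5},{"slide":[16,-28,0],"delta_rot":[0,0,-0.5],"fingers":0.5},{"slide":[16,-28,0],"delta_rot":[0,0,-0.5],"fingers":0.5}])

```text
time: 0.77
tcp_pos: [0.425, 0.3092, 0.2301]
orientation: [-1.453, 0.719, -0.72]
wrist_force: [0.6, 0.7, -0.2]
grip_width: 0.0426
```

Emit:
step_arm(targets=[{"slide":[8,-32,0],"delta_rot":[0,0,-0.44],"fingers":0.5},{"slide":[8,-32,0],"delta_rot":[0,0,-0.44],"fingers":0.5},{"slide":[8,-32,0],"delta_rot":[0,0,-0.44],"fingers":0.5},{"slide":[8,-32,0],"delta_rot":[0,0,-0.44],"fingers":0.5},{"slide":[8,-32,0],"delta_rot":[0,0,-0.44],"fingers":0.5},{"slide":[8,-32,0],"delta_rot":[0,0,-0.44],"fingers":0.5},{"slide":[8,-32,0],"delta_rot":[0,0,-0.44],"fingers":0.5},{"slide":[8,-32,0],"delta_rot":[0,0,-0.44],"fingers":0.5}])

```text
time: 1.43
tcp_pos: [0.5046, -0.0116, 0.2299]
orientation: [-1.305, 1.055, -1.053]
wrist_force: [0.8, 0.2, 0.9]
grip_width: 0.0428
```

Emit:
step_arm(targets=[{"slide":[-1,-31.5,0],"delta_rot":[0,0,0],"fingers":0.5},{"slide":[-1,-31.5,0],"delta_rot":[0,0,0],"fingers":0.5},{"slide":[-1,-31.5,0],"delta_rot":[0,0,0],"fingers":0.5},{"slide":[-1,-31.5,0],"delta_rot":[0,0,0],"fingers":0.5},{"slide":[-1,-31.5,0],"delta_rot":[0,0,0],"fingers":0.5},{"slide":[-1,-31.5,0],"delta_rot":[0,0,0],"fingers":0.5},{"slide":[-1,-31.5,0],"delta_rot":[0,0,0],"fingers":0.5},{"slide":[-1,-31.5,0],"delta_rot":[0,0,0],"fingers":0.5}])

```text
time: 2.1
tcp_pos: [0.4925, -0.3322, 0.2296]
orientation: [-1.307, 1.059, -1.058]
wrist_force: [0.0, -0.3, 0.4]
grip_width: 0.0428
```

```bash
cat >> h.py <<'E'
def tool():
    o=monitor.observe(); M=R.from_rotvec(o['orientation']).as_matrix()
    print('t',o['time'],'tcp',(o['tcp_pos']*1000).round(1),'jaw',np.degrees(np.arctan2(M[1,2],M[0,2])).round(2),'down',M[:,1].round(3),'F',o['wrist_force'].round(1),'w',o['grip_width'].round(4),'q',o['joints'].round(2))
EX=np.array([.101,.995]);EN=np.array([.995,-.101])
def sn(p): p=np.array(p)[:2]; return (p@EX).round(1),(p@EN).round(1)
E
python3 -c "
from h import *
tool()"
```

```text
Traceback (most recent call last):
  File "h.py", line 24, in tool
    print('t',o['time'],'tcp',(o['tcp_pos']*1000).round(1),'jaw',np.degrees(np.arctan2(M[1,2],M[0,2])).round(2),'down',M[:,1].round(3),'F',o['wrist_force'].round(1),'w',o['grip_width'].round(4),'q',o['joints'].round(2))
                                                                                                                                                                         ^^^^^^^^^^^^^^^^^^^^^
AttributeError: 'float' object has no attribute 'round'
```

Emit:
step_arm(targets=[{"slide":[0.3,0,-12],"delta_rot":[0,0,0],"fingers":0.5},{"slide":[0.3,0,-12],"delta_rot":[0,0,0],"fingers":0.5},{"slide":[0.3,0,-12],"delta_rot":[0,0,0],"fingers":0.5},{"slide":[0.3,0,-15],"delta_rot":[0,0,0],"fingers":0.5},{"slide":[0.3,0,-18],"delta_rot":[0,0,0],"fingers":0.5},{"slide":[0.3,0,-20],"delta_rot":[0,0,0],"fingers":0.5},{"slide":[0.3,0,-21.4],"delta_rot":[0,0,0],"fingers":0.5},{"slide":[0.3,0,-21.4],"delta_rot":[0,0,0],"fingers":0.5}])

```text
time: 2.77
tcp_pos: [0.4931, -0.3302, 0.0118]
orientation: [-1.307, 1.065, -1.052]
wrist_force: [-0.2, 0.1, 0.2]
grip_width: 0.0427
```

```bash
sed -i "s/o\['grip_width'\].round(4)/round(float(o['grip_width']),4)/" h.py
cat >> h.py <<'E'
def cart(tag,cx,cy,s=34):
    im,d=grab('top',tag); P=cloud('top',d); v,u=np.mgrid[0:400,0:640]
    m=(im.max(2)<90)&(P[...,2]>.034)&(P[...,2]<.050)&(abs(u-cx)<s)&(abs(v-cy)<s)
    n,lab,st,_=cv2.connectedComponentsWithStats(m.astype(np.uint8)); k=1+np.argmax(st[1:,4])
    rc=cv2.minAreaRect(P[lab==k][:,:2].astype(np.float32)*1000)
    print('cart',rc,'s,n',sn(rc[0]))
    x0,y0=max(0,int(cx)-80),max(0,int(cy)-60); b=cv2.resize(im[y0:y0+120,x0:x0+160],None,fx=4,fy=4,interpolation=cv2.INTER_CUBIC); cv2.imwrite(f'pics/crop{tag}.png',b[:,:,::-1])
E
python3 -c "
from h import *
tool(); cart('1',425,225)"
```

```text
t 2.7667 tcp [ 493.1 -330.2   11.8] jaw 11.71 down [-0.011 -0.001 -1.   ] F [-0.2  0.1  0.2] w 0.0427 q [ 0.41  0.83  0.24  1.78 -0.31  0.58  1.03]
cart ((472.2618713378906, -229.76455688476562), (89.49271392822266, 122.80719757080078), 12.88231086730957) s,n (np.float64(-180.9), np.float64(493.1))
```

View pics/crop1.png

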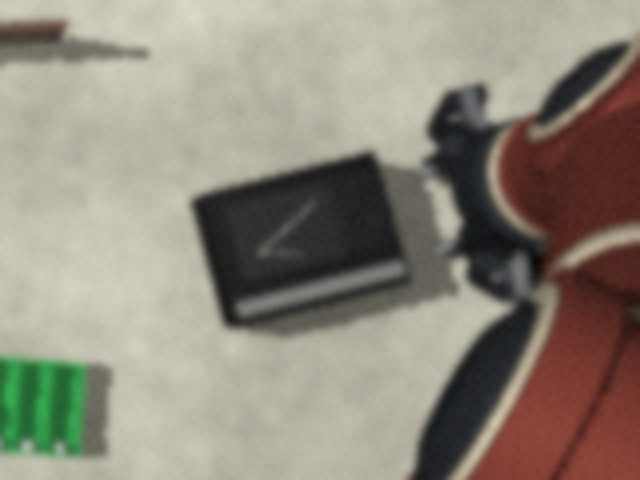

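```bash
cat > plan.py <<'E'
from h import *
C=np.array([472.5,-229.5]); psi=np.radians(102.6); d=71
pts=[]
def add(): h=np.array([np.cos(psi),np.sin(psi)]); pts.append((*(C-d*h),np.degrees(psi)-90,*sn(C)))
add()
def go(L,Rr,ds=12):
    global C,psi
    n=int(round(L/ds))
    for i in range(n):
        st=L/n; dp=(st/Rr if Rr else 0)
        pm=psi+dp/2; C=C+st*np.array([np.cos(pm),np.sin(pm)]); psi+=dp; add()
go(250*np.radians(36.4),-250); go(90,0); go(250*np.radians(18),250); go(30,0)
for i,p in enumerate(pts): print(i,np.round(p,1))
E
python3 plan.py
```

```text
0 [ 488.  -298.8   12.6 -180.6  493.3]
1 [ 482.2 -287.5    9.8 -168.9  489.7]
2 [ 477.  -275.9    7.  -157.1  486.7]
3 [ 472.3 -264.1    4.2 -145.1  484.3]
4 [ 468.3 -252.     1.4 -133.   482.5]
5 [ 464.8 -239.8   -1.4 -120.9  481.3]
6 [ 462.  -227.5   -4.2 -108.7  480.6]
7 [ 459.7 -215.    -7.   -96.5  480.6]
8 [ 458.  -202.4   -9.8  -84.3  481.1]
9 [ 457.  -189.7  -12.6  -72.1  482.3]
10 [ 456.6 -177.   -15.4  -60.   484. ]
11 [ 456.8 -164.3  -18.2  -48.   486.4]
12 [ 457.6 -151.6  -21.   -36.1  489.3]
13 [ 459.1 -139.   -23.8  -24.4  492.8]
14 [ 463.6 -128.7  -23.8  -13.7  496.3]
15 [ 468.2 -118.4  -23.8   -3.   499.7]
16 [ 472.7 -108.1  -23.8    7.7  503.2]
17 [477.2 -97.9 -23.8  18.4 506.7]
18 [481.8 -87.6 -23.8  29.1 510.2]
19 [486.3 -77.3 -23.8  39.8 513.6]
20 [490.9 -67.  -23.8  50.5 517.1]
21 [495.4 -56.7 -23.8  61.2 520.6]
22 [502.6 -47.5 -21.2  71.9 523.8]
23 [509.5 -38.1 -18.7  82.8 526.6]
24 [515.9 -28.3 -16.1  93.8 528.8]
25 [521.8 -18.3 -13.5 104.9 530.6]
26 [527.3  -8.  -10.9 116.  531.8]
27 [532.3   2.5  -8.4 127.2 532.6]
28 [536.9  13.3  -5.8 138.4 532.8]
29 [538.4  28.2  -5.8 153.4 532.8]
30 [539.9  43.1  -5.8 168.4 532.8]
```

Emit:
step_arm(targets=[{"slide":[-0.3,1.6,0.3],"delta_rot":[0,0,0.02],"fingers":0.5},{"slide":[-0.5,2.8,0.3],"delta_rot":[0,0,0.02],"fingers":0.5},{"slide":[-0.8,3.7,0.3],"delta_rot":[0,0,-0.01],"fingers":0.5},{"slide":[-1.1,4.3,0.3],"delta_rot":[0,0,-0.03],"fingers":0.5},{"slide":[-1.6,5.4,0.3],"delta_rot":[0,0,-0.08],"fingers":0.5},{"slide":[-2.1,6.6,0.3],"delta_rot":[0,0,-0.13],"fingers":0.5},{"slide":[-2.5,7.8,0.3],"delta_rot":[0,0,-0.18],"fingers":0.5},{"slide":[-2.5,7.8,0.3],"delta_rot":[0,0,-0.18],"fingers":0.5}])

```text
time: 3.48
tcp_pos: [0.4691, -0.2509, 0.0176]
orientation: [-1.228, 1.197, -1.187]
wrist_force: [-0.0, -0.5, -0.4]
grip_width: 0.0426
```

```bash
python3 -c "
from h import *
tool(); cart('2',415,228)"
```

```text
t 3.4833 tcp [ 469.1 -250.9   17.6] jaw 1.44 down [-0.009 -0.    -1.   ] F [-0.  -0.5 -0.4] w 0.0426 q [ 0.27  0.76  0.27  1.96 -0.4   0.48  0.86]
cart ((466.29986572265625, -183.1044464111328), (89.18264770507812, 115.46534729003906), 0.20911838114261627) s,n (np.float64(-135.1), np.float64(482.5))
```

View pics/crop2.png

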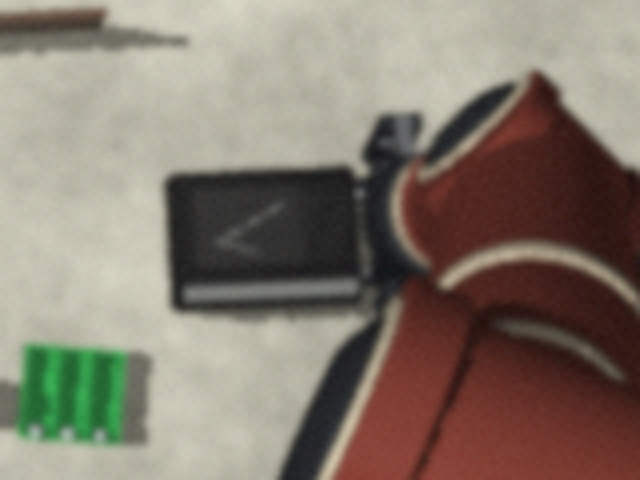

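Emit:
step_arm(targets=[{"slide":[-0.4,1.1,-0.1],"delta_rot":[0,0,-0.05],"fingers":0.5},{"slide":[-0.7,2.3,-0.1],"delta_rot":[0,0,-0.1],"fingers":0.5},{"slide":[-0.9,3.6,-0.1],"delta_rot":[0,0,-0.15],"fingers":0.5},{"slide":[-1.1,4.9,-0.1],"delta_rot":[0,0,-0.2],"fingers":0.5},{"slide":[-1.2,6.1,-0.1],"delta_rot":[0,0,-0.245],"fingers":0.5},{"slide":[-1.25,7.4,-0.1],"delta_rot":[0,0,-0.295],"fingers":0.5},{"slide":[-1.2,8.7,-0.1],"delta_rot":[0,0,-0.345],"fingers":0.5},{"slide":[-1.1,9.9,-0.1],"delta_rot":[0,0,-0.39],"fingers":0.5}])

```text
time: 4.2
tcp_pos: [0.4592, -0.1563, 0.0177]
orientation: [-1.019, 1.476, -1.475]
wrist_force: [-1.5, -4.2, 3.0]
grip_width: 0.0426
```

```bash
python3 -c "
from h import *
tool(); cart('3',375,225)"
```

```text
t 4.2 tcp [ 459.2 -156.3   17.7] jaw -21.05 down [-0.005 -0.003 -1.   ] F [-1.5 -4.2  3. ] w 0.0426 q [ 0.05  0.74  0.35  2.09 -0.6   0.42  0.51]
cart ((491.6767578125, -88.98251342773438), (110.81246948242188, 73.55480194091797), 68.89620971679688) s,n (np.float64(-38.9), np.float64(498.2))
```

View pics/crop3.png

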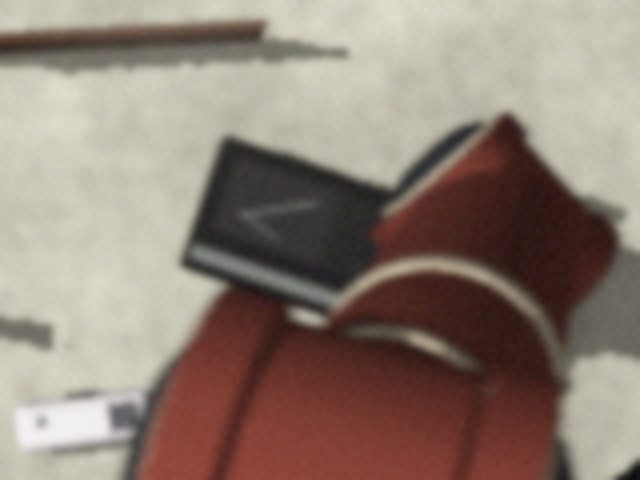

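```bash
python3 -c "
from h import *
p=ray('top',[(295+57.5,165+34.5),(341.2,231.6)],.042)*1000;print(p, np.linalg.norm(p[0]-p[1]))
f=p.mean(0)[:2]; h=np.array([np.cos(np.radians(68.9)),np.sin(np.radians(68.9))]); C=f-60*h; print(C,sn(C)); t=np.array([459.2,-156.3]); print((C-t)@h,(C-t)@np.array([h[1],-h[0]]))
"
```

```text
[[542.29458876 -54.04091399  42.        ]
 [459.99115192 -22.12198329  42.        ]] 88.2761227798196
[479.54306185 -94.05866073] (np.float64(-45.2), np.float64(486.6))
65.39171481889996 -3.427552008591439
```

Emit:
step_arm(targets=[{"slide":[0.1,1.3,-0.1],"delta_rot":[0,0,-0.03],"fingers":0.5},{"slide":[0.6,2.4,-0.1],"delta_rot":[0,0,-0.04],"fingers":0.5},{"slide":[1.1,3.5,-0.1],"delta_rot":[0,0,-0.04],"fingers":0.5},{"slide":[1.55,4.6,-0.1],"delta_rot":[0,0,-0.04],"fingers":0.5},{"slide":[2.05,5.7,-0.1],"delta_rot":[0,0,-0.04],"fingers":0.5},{"slide":[2.5,6.8,-0.1],"delta_rot":[0,0,-0.04],"fingers":0.5},{"slide":[3.0,7.9,-0.1],"delta_rot":[0,0,-0.04],"fingers":0.5},{"slide":[3.5,9.0,-0.1],"delta_rot":[0,0,-0.04],"fingers":0.5}])

```text
time: 4.92
tcp_pos: [0.4949, -0.0654, 0.0171]
orientation: [-0.994, 1.504, -1.502]
wrist_force: [-2.1, -4.2, 4.1]
grip_width: 0.0427
```

```bash
python3 -c "
from h import *
tool(); cart('4',330,205); grab('side','4')"
```

```text
t 4.9167 tcp [494.9 -65.4  17.1] jaw -23.27 down [-0.005 -0.002 -1.   ] F [-2.1 -4.2  4.1] w 0.0427 q [-0.17  0.76  0.4   2.05 -0.65  0.46  0.31]
cart ((536.9766845703125, 15.607776641845703), (73.08739471435547, 72.34408569335938), 66.64566040039062) s,n (np.float64(69.8), np.float64(532.7))
```

View pics/crop4.png

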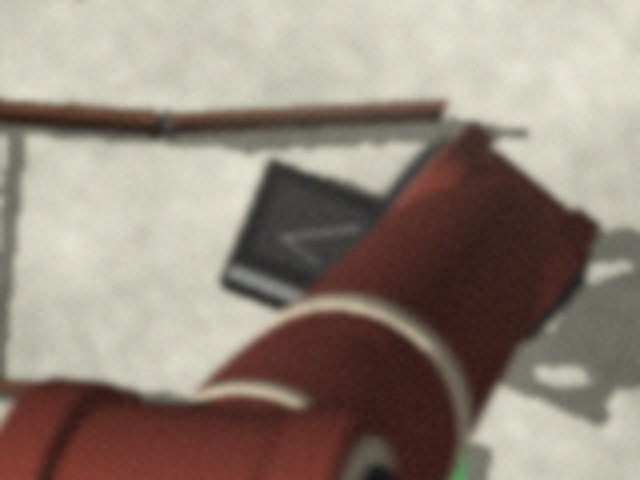

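View pics/side4.png

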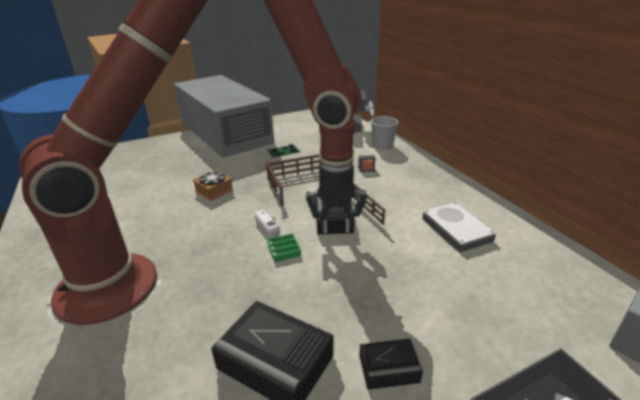

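```bash
cat > plan2.py <<'E'
from h import *
T=np.array([494.9,-65.4]); psi=np.radians(66.7); d=67
h=lambda:np.array([np.cos(psi),np.sin(psi)])
C=T+d*h()-3*np.array([h()[1],-h()[0]]); off=3
def add():
    t=C-d*h()+off*np.array([h()[1],-h()[0]]); print(((t-T)/10).round(2),round(psi-np.radians(66.7),3),sn(C),'jaw',np.degrees(psi).round(1)-90)
for st,dp in [(12,0)]+[(12,12/250)]*6+[(12,.0175)]+[(13,0)]*8:
    pm=psi+dp/2; C=C+st*np.array([np.cos(pm),np.sin(pm)]); psi+=dp; add()
E
python3 plan2.py
```

```text
[0.47 1.1 ] 0.0 (np.float64(61.2), np.float64(519.9)) jaw -23.299999999999997
[1.23 2.11] 0.048 (np.float64(72.7), np.float64(523.3)) jaw -20.5
[1.93 3.15] 0.096 (np.float64(84.4), np.float64(526.0)) jaw -17.799999999999997
[2.58 4.22] 0.144 (np.float64(96.2), np.float64(528.3)) jaw -15.0
[3.18 5.33] 0.192 (np.float64(108.1), np.float64(529.9)) jaw -12.299999999999997
[3.73 6.46] 0.24 (np.float64(120.0), np.float64(531.0)) jaw -9.5
[4.22 7.62] 0.288 (np.float64(132.0), np.float64(531.5)) jaw -6.799999999999997
[4.47 8.8 ] 0.306 (np.float64(144.0), np.float64(531.6)) jaw -5.799999999999997
[ 4.6  10.09] 0.306 (np.float64(157.0), np.float64(531.6)) jaw -5.799999999999997
[ 4.73 11.39] 0.306 (np.float64(170.0), np.float64(531.6)) jaw -5.799999999999997
[ 4.86 12.68] 0.306 (np.float64(183.0), np.float64(531.6)) jaw -5.799999999999997
[ 4.99 13.97] 0.306 (np.float64(196.0), np.float64(531.6)) jaw -5.799999999999997
[ 5.12 15.27] 0.306 (np.float64(209.0), np.float64(531.6)) jaw -5.799999999999997
[ 5.25 16.56] 0.306 (np.float64(222.0), np.float64(531.6)) jaw -5.799999999999997
[ 5.38 17.85] 0.306 (np.float64(235.0), np.float64(531.6)) jaw -5.799999999999997
[ 5.52 19.15] 0.306 (np.float64(248.0), np.float64(531.6)) jaw -5.799999999999997
```

Emit:
step_arm(targets=[{"slide":[0.5,1.1,-0.1],"delta_rot":[0,0,0],"fingers":0.5},{"slide":[1.2,2.1,-0.1],"delta_rot":[0,0,0.05],"fingers":0.5},{"slide":[1.9,3.15,-0.1],"delta_rot":[0,0,0.1],"fingers":0.5},{"slide":[2.6,4.2,-0.1],"delta_rot":[0,0,0.145],"fingers":0.5},{"slide":[3.2,5.3,-0.1],"delta_rot":[0,0,0.19],"fingers":0.5},{"slide":[3.7,6.5,-0.1],"delta_rot":[0,0,0.24],"fingers":0.5},{"slide":[4.2,7.6,-0.1],"delta_rot":[0,0,0.29],"fingers":0.5},{"slide":[4.5,8.8,-0.1],"delta_rot":[0,0,0.31],"fingers":0.5}])

```text
time: 5.68
tcp_pos: [0.5423, 0.0254, 0.0162]
orientation: [-1.169, 1.276, -1.274]
wrist_force: [0.2, -6.5, 4.3]
grip_width: 0.0427
```

```bash
python3 -c "
from h import *
tool(); cart('5',300,200); grab('side','5')"
```

```text
t 5.6833 tcp [542.3  25.4  16.2] jaw -5.12 down [-0.003 -0.001 -1.   ] F [ 0.2 -6.5  4.3] w 0.0427 q [-0.32  0.79  0.38  1.93 -0.55  0.52  0.34]
cart ((575.9288940429688, 141.0492401123047), (37.11186599731445, 69.83946228027344), 47.274906158447266) s,n (np.float64(198.5), np.float64(558.8))
```

View pics/crop5.png

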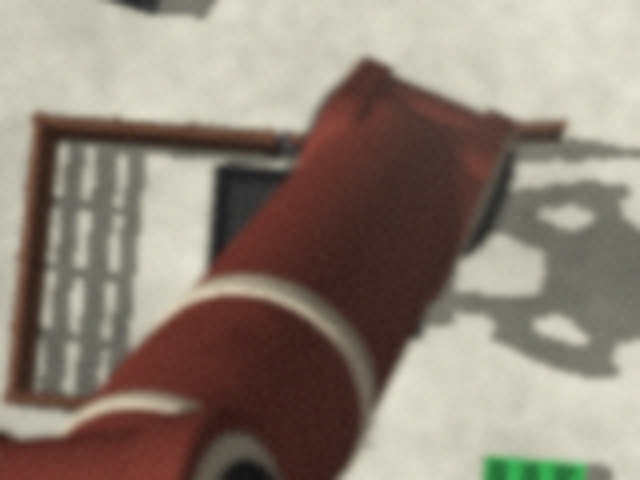

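```bash
python3 -c "
from h import *
p=ray('top',[(274.2,182),(272.7,204)],.042)*1000;print(p,sn(p[0]),sn(p[1]))
d=p[0]-p[1];print(np.degrees(np.arctan2(d[1],d[0])),'tool sn',sn([542.3,25.4]))
"
```

```text
[[593.74317043 148.35847798  42.        ]
 [536.08398328 152.98605904  42.        ]] (np.float64(207.6), np.float64(575.8)) (np.float64(206.4), np.float64(518.0))
-4.588579654885467 tool sn (np.float64(80.0), np.float64(537.0))
```

View pics/side5.png

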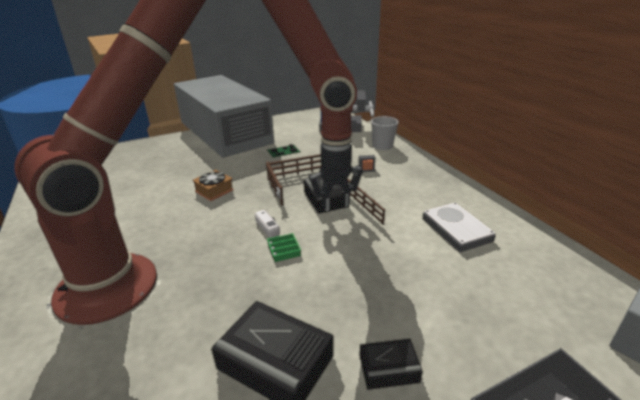

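```bash
python3 -c "
from h import *
P=cloud('side',np.load('side4.npz')['d'])*1000
t=np.array([494.9,-65.4]);a=np.radians(-23.3);j=np.array([np.cos(a),np.sin(a)]);h=np.array([-j[1],j[0]])
q=(P[...,:2]-t); l=q@j; f=q@h; z=P[...,2]
for z0 in range(0,160,10):
    m=(z>z0)&(z<z0+10)&(abs(l)<90)&(f>-50)&(f<5)
    if m.sum()>3: print(z0,m.sum(),np.percentile(l[m],[1,99]).round(0),np.percentile(f[m],[2,50]).round(0))
b=np.load('side4.npz')['im'][150:250,280:400]; cv2.imwrite('pics/s4b.png',cv2.resize(b,None,fx=6,fy=6,interpolation=cv2.INTER_CUBIC)[:,:,::-1])
"
```

```text
0 343 [-89.  87.] [-49. -23.]
10 6 [-88.  25.] [-49. -47.]
20 29 [-35.  31.] [-9. -6.]
30 44 [-37.  32.] [-9. -5.]
40 47 [-37.  31.] [-10.  -5.]
50 39 [-37.  35.] [-10.  -6.]
60 86 [-53.  50.] [-11.  -8.]
70 114 [-56.  52.] [-11.  -8.]
80 94 [-59.  57.] [-15. -10.]
90 140 [-62.  59.] [-15.  -9.]
100 164 [-64.  61.] [-16.  -8.]
110 244 [-68.  64.] [-17.  -7.]
120 226 [-64.  60.] [-16.  -7.]
130 62 [-41.  36.] [-10.  -7.]
140 62 [-37.  33.] [-34. -28.]
150 143 [-39.  33.] [-36. -29.]
```

View pics/s4b.png

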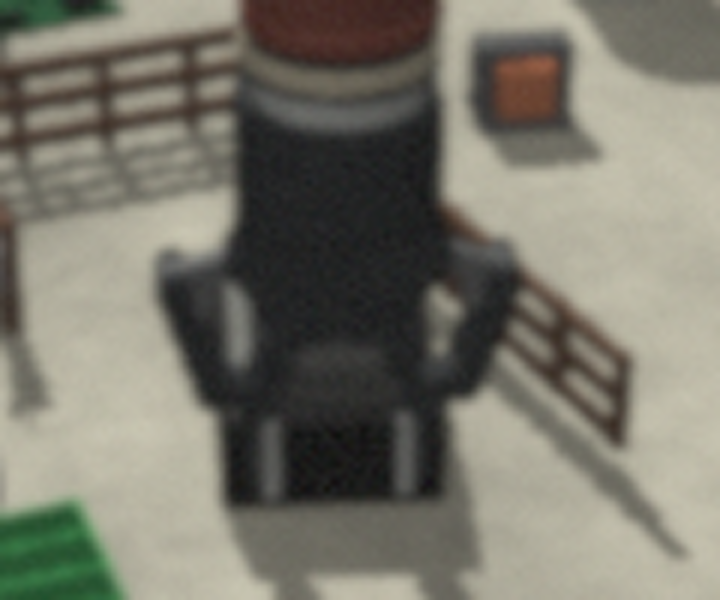

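Emit:
step_arm(targets=[{"slide":[0.1,0.6,0.6],"delta_rot":[0,0,-0.012],"fingers":0.5},{"slide":[0.3,1.9,0.7],"delta_rot":[0,0,-0.012],"fingers":0.5},{"slide":[0.6,3.2,0.7],"delta_rot":[0,0,-0.012],"fingers":0.5},{"slide":[0.85,4.5,0.7],"delta_rot":[0,0,-0.012],"fingers":0.5},{"slide":[1.1,5.8,0.7],"delta_rot":[0,0,-0.012],"fingers":0.5},{"slide":[1.3,7.0,0.7],"delta_rot":[0,0,-0.012],"fingers":0.5},{"slide":[1.5,8.0,0.7],"delta_rot":[0,0,-0.012],"fingers":0.5},{"slide":[1.7,9.0,0.7],"delta_rot":[0,0,-0.012],"fingers":0.5}])

```text
time: 6.45
tcp_pos: [0.559, 0.1197, 0.0229]
orientation: [-1.162, 1.285, -1.278]
wrist_force: [-1.7, -5.8, 4.6]
grip_width: 0.0429
```

```bash
python3 -c "
from h import *
tool(); cart('6',270,200); grab('side','6')"
```

```text
t 6.45 tcp [559.  119.7  22.9] jaw -5.66 down [-0.004  0.002 -1.   ] F [-1.7 -5.8  4.6] w 0.0429 q [-0.51  0.81  0.42  1.85 -0.56  0.6   0.17]
cart ((607.443359375, 242.06924438476562), (5.295489311218262, 17.021953582763672), 76.944580078125) s,n (np.float64(302.2), np.float64(580.0))
```

View pics/crop6.png

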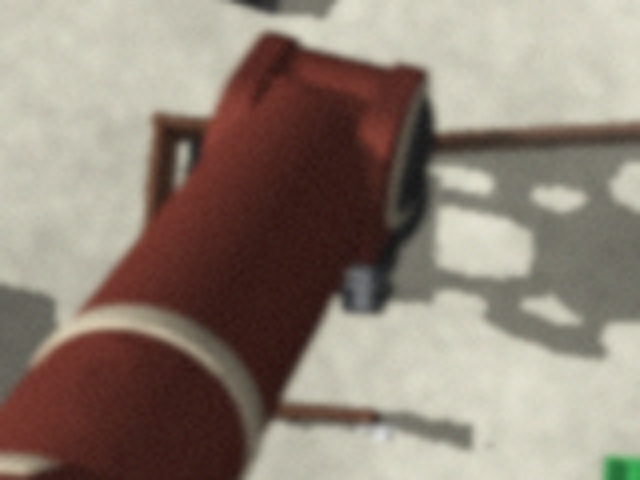

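Emit:
step_arm(targets=[{"slide":[0.1,0.8,0],"delta_rot":[0,0,0],"fingers":0.5},{"slide":[0.15,1.4,0],"delta_rot":[0,0,0],"fingers":0.5},{"slide":[0.15,1.4,0],"delta_rot":[0,0,0],"fingers":0.5}])

```text
time: 6.8
tcp_pos: [0.5602, 0.1323, 0.0226]
orientation: [-1.165, 1.284, -1.28]
wrist_force: [-0.7, -9.3, 3.7]
grip_width: 0.0426
```

Emit:
step_arm(targets=[{"slide":[-0.2,-2.0,0],"delta_rot":[0,0,0],"fingers":0.5},{"slide":[-0.2,-2.0,1],"delta_rot":[0,0,0],"fingers":0.5},{"slide":[-0.2,-2.0,5],"delta_rot":[0,0,0],"fingers":0.5},{"slide":[-0.2,-2.0,9],"delta_rot":[0,0,0],"fingers":0.5},{"slide":[-1,-6,10],"delta_rot":[0,0,0],"fingers":0.5},{"slide":[-2,-10,11],"delta_rot":[0,0,0],"fingers":0.5},{"slide":[-3,-14,11],"delta_rot":[0,0,0],"fingers":0.5},{"slide":[-4,-18,11],"delta_rot":[0,0,0],"fingers":0.5}])

```text
time: 7.47
tcp_pos: [0.5208, -0.0465, 0.1336]
orientation: [-1.163, 1.281, -1.277]
wrist_force: [0.7, -0.3, -0.3]
grip_width: 0.0429
```

```bash
python3 -c "
from h import *
tool(); cart('7',265,200); grab('side','7')"
```

```text
t 7.4667 tcp [520.8 -46.5 133.6] jaw -5.46 down [-0.002  0.001 -1.   ] F [ 0.7 -0.3 -0.3] w 0.0429 q [-0.29  0.59  0.52  1.91 -0.43  0.74  0.38]
cart ((570.520263671875, 204.53323364257812), (120.31695556640625, 96.63176727294922), 84.50346374511719) s,n (np.float64(261.1), np.float64(547.0))
```

View pics/crop7.png

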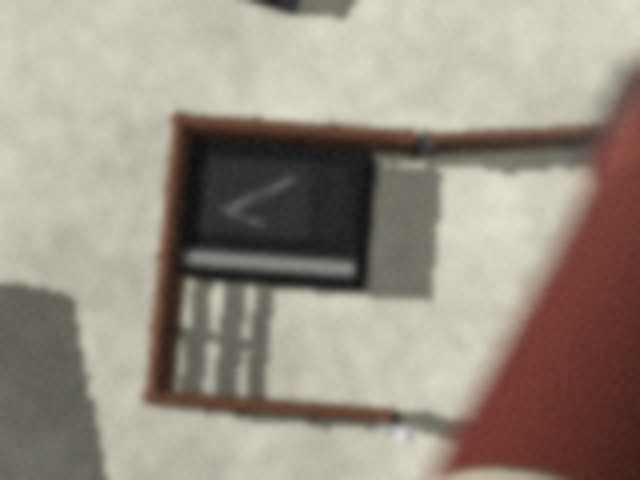

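```bash
cat >> h.py <<'E'
def seat(tag):
    z=np.load(f'top{tag}.npz'); im,d=z['im'],z['d']; P=cloud('top',d)*1000
    s=P[...,:2]@EX; n=P[...,:2]@EN; Z=P[...,2]
    m=(Z>36)&(Z<50)&(s>150)&(s<319)&(n>440)&(n<600)
    for a in range(205,320,15):
        k=m&(s>a)&(s<a+15); print('s',a,'nmin',np.round(np.percentile(n[k],[0,2]),1) if k.sum() else None)
    for a in range(500,590,15):
        k=m&(n>a)&(n<a+15); print('n',a,'smin',np.round(np.percentile(s[k],[0,2]),1) if k.sum() else None)
E
python3 -c "
from h import *
seat('7')
b=np.load('side7.npz')['im'][130:230,250:400]; cv2.imwrite('pics/s7b.png',cv2.resize(b,None,fx=5,fy=5,interpolation=cv2.INTER_CUBIC)[:,:,::-1])
"
```

```text
s 205 nmin [499.1 499.8]
s 220 nmin [499.2 500.7]
s 235 nmin [499.3 499.9]
s 250 nmin [498.7 501.1]
s 265 nmin [499.9 500.3]
s 280 nmin [498.9 499.4]
s 295 nmin [499.9 500.6]
s 310 nmin [499.3 500.4]
n 500 smin [201.3 204.1]
n 515 smin [201.8 203.5]
n 530 smin [201.9 202.8]
n 545 smin [201.4 203.8]
n 560 smin [201.6 203.4]
n 575 smin [201.2 203.5]
```

View pics/s7b.png

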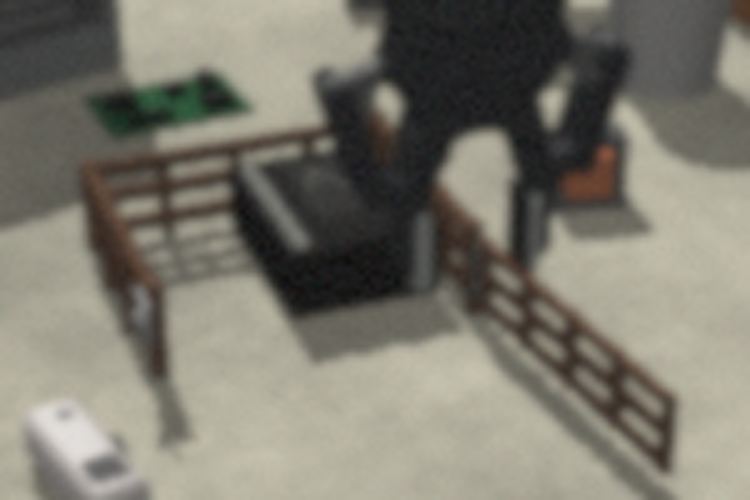

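Emit:
step_arm(targets=[{"slide":[-2.7,25.3,0],"delta_rot":[0,0,0.9],"fingers":0.5},{"slide":[-2.7,25.3,0],"delta_rot":[0,0,0.9],"fingers":0.5},{"slide":[-2.7,25.3,0],"delta_rot":[0,0,0.9],"fingers":0.5},{"slide":[-2.7,25.3,0],"delta_rot":[0,0,0.9],"fingers":0.5},{"slide":[-2.7,25.3,0],"delta_rot":[0,0,0.9],"fingers":0.5},{"slide":[-2.7,25.3,0],"delta_rot":[0,0,0.9],"fingers":0.5},{"slide":[-2.7,25.3,0],"delta_rot":[0,0,0.9],"fingers":0.5},{"slide":[-2.7,25.3,0],"delta_rot":[0,0,0.9],"fingers":0.5}])

```text
time: 8.23
tcp_pos: [0.4898, 0.2037, 0.1339]
orientation: [-1.487, 0.603, -0.604]
wrist_force: [0.4, -1.4, 0.6]
grip_width: 0.0429
```

```bash
python3 -c "
from h import *
tool()"
```

```text
t 8.2333 tcp [489.8 203.7 133.9] jaw 45.8 down [-0.    -0.002 -1.   ] F [ 0.4 -1.4  0.6] w 0.0429 q [-0.63  0.57  0.29  1.89 -0.24  0.72  0.6 ]
```

Emit:
step_arm(targets=[{"slide":[0.3,0.2,0],"delta_rot":[0,0,0.67],"fingers":0.5},{"slide":[0.3,0.2,0],"delta_rot":[0,0,0.67],"fingers":0.5},{"slide":[0.3,0.2,0],"delta_rot":[0,0,0.67],"fingers":0.5},{"slide":[0.3,0.2,0],"delta_rot":[0,0,0.67],"fingers":0.5},{"slide":[0.3,0.2,0],"delta_rot":[0,0,0.67],"fingers":0.5},{"slide":[0.3,0.2,0],"delta_rot":[0,0,0.67],"fingers":0.5},{"slide":[0.3,0.2,-3],"delta_rot":[0,0,0.67],"fingers":0.5},{"slide":[0.3,0.2,-5],"delta_rot":[0,0,0.67],"fingers":0.5}])

```text
time: 8.9
tcp_pos: [0.4931, 0.2053, 0.0836]
orientation: [-1.57, 0.082, -0.085]
wrist_force: [-0.8, -1.1, 0.1]
grip_width: 0.0428
```

```bash
python3 -c "
from h import *
tool(); grab('side','8')
b=np.load('side8.npz')['im'][130:230,250:400]; cv2.imwrite('pics/s8b.png',cv2.resize(b,None,fx=5,fy=5,interpolation=cv2.INTER_CUBIC)[:,:,::-1])
"
```

```text
t 8.9 tcp [493.1 205.3  83.6] jaw 83.9 down [ 0.002 -0.001 -1.   ] F [-0.8 -1.1  0.1] w 0.0428 q [-0.49  0.64  0.08  1.92 -0.09  0.59  1.11]
```

View pics/s8b.png

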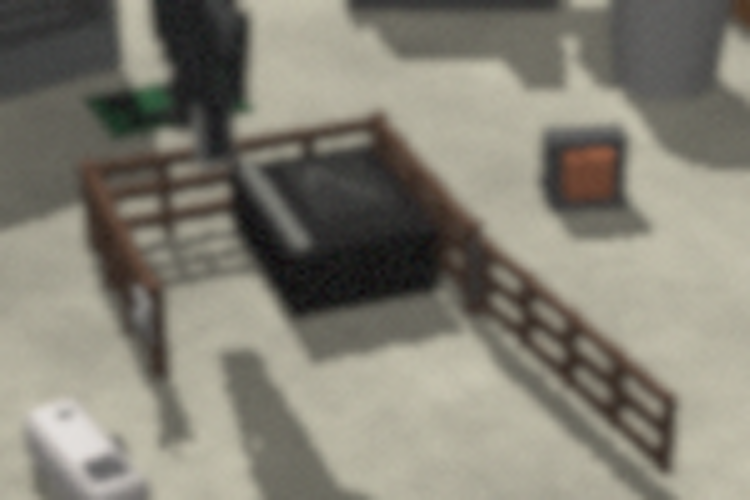

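Cartridge lies inside with the fingers (crop 215,130) above the free strip beside it. I'll lower and nudge it sideways toward the hinge-side bars.

Emit:
step_arm(targets=[{"slide":[0,0,-3],"delta_rot":[0,0,0],"fingers":0.5},{"slide":[0,0,-6],"delta_rot":[0,0,0],"fingers":0.5},{"slide":[0,0,-6],"delta_rot":[0,0,0],"fingers":0.5},{"slide":[0.9,-0.1,-6],"delta_rot":[0,0,0],"fingers":0.5},{"slide":[1.5,-0.15,-6],"delta_rot":[0,0,0],"fingers":0.5},{"slide":[1.9,-0.2,-6],"delta_rot":[0,0,0],"fingers":0.5},{"slide":[2.0,-0.2,-6],"delta_rot":[0,0,0],"fingers":0.5},{"slide":[2.1,-0.2,-6],"delta_rot":[0,0,0],"fingers":0.5}])

```text
time: 9.62
tcp_pos: [0.5124, 0.2024, 0.0213]
orientation: [-1.573, 0.087, -0.081]
wrist_force: [-1.1, 0.3, -0.1]
grip_width: 0.0429
```

Emit:
step_arm(targets=[{"slide":[0.1,0,0],"delta_rot":[0,0,0],"fingers":0.5},{"slide":[0.2,0,0],"delta_rot":[0,0,0],"fingers":0.5}])

```text
time: 9.78
tcp_pos: [0.5134, 0.2023, 0.0216]
orientation: [-1.573, 0.088, -0.079]
wrist_force: [-3.2, -0.7, -0.4]
grip_width: 0.0421
```

Emit:
step_arm(targets=[{"slide":[0.1,0,0],"delta_rot":[0,0,0],"fingers":0.5},{"slide":[0.2,0,0],"delta_rot":[0,0,0],"fingers":0.5},{"slide":[0.3,0,0],"delta_rot":[0,0,0],"fingers":0.5}])

```text
time: 10.03
tcp_pos: [0.5138, 0.2023, 0.0216]
orientation: [-1.574, 0.092, -0.075]
wrist_force: [-6.5, -1.0, 5.0]
grip_width: 0.0428
```

Emit:
step_arm(targets=[{"slide":[0.1,0,0],"delta_rot":[0,0,0],"fingers":0.5},{"slide":[0.2,0,0],"delta_rot":[0,0,0],"fingers":0.5}])

```text
time: 10.2
tcp_pos: [0.5139, 0.2023, 0.0215]
orientation: [-1.575, 0.095, -0.071]
wrist_force: [-7.7, 0.4, 6.6]
grip_width: 0.0425
```

Emit:
step_arm(targets=[{"slide":[0.2,0,0],"delta_rot":[0,0,0],"fingers":0.5},{"slide":[0.4,0,0],"delta_rot":[0,0,0],"fingers":0.5},{"slide":[0.6,0,0],"delta_rot":[0,0,0],"fingers":0.5},{"slide":[0.6,0,0],"delta_rot":[0,0,0],"fingers":0.5}])

```text
time: 10.53
tcp_pos: [0.5149, 0.2022, 0.0214]
orientation: [-1.577, 0.102, -0.062]
wrist_force: [-10.7, -0.7, 8.3]
grip_width: 0.0423
```

```bash
python3 -c "
from h import *
tool(); cart('9',265,200); seat('9')
grab('side','9')
b=np.load('side9.npz')['im'][130:230,250:400]; cv2.imwrite('pics/s9b.png',cv2.resize(b,None,fx=5,fy=5,interpolation=cv2.INTER_CUBIC)[:,:,::-1])
"
```

```text
t 10.5333 tcp [514.9 202.2  21.4] jaw 84.02 down [-0.026 -0.007 -1.   ] F [-10.7  -0.7   8.3] w 0.0423 q [-0.45  0.77  0.06  1.87 -0.09  0.53  1.14]
cart ((573.422607421875, 184.37596130371094), (98.23754119873047, 86.12962341308594), 84.0790786743164) s,n (np.float64(241.4), np.float64(551.9))
s 205 nmin [511.2 514.7]
s 220 nmin [485.7 510.3]
s 235 nmin [515.5 520.6]
s 250 nmin [540.6 543.2]
s 265 nmin [568.3 568.9]
s 280 nmin [589.4 589.5]
s 295 nmin None
s 310 nmin None
n 500 smin [210.2 211. ]
n 515 smin [201.4 201.5]
n 530 smin [202.  202.2]
n 545 smin [201.3 203.1]
n 560 smin [201.8 202.4]
n 575 smin [200.9 203.1]
```

View pics/s9b.png

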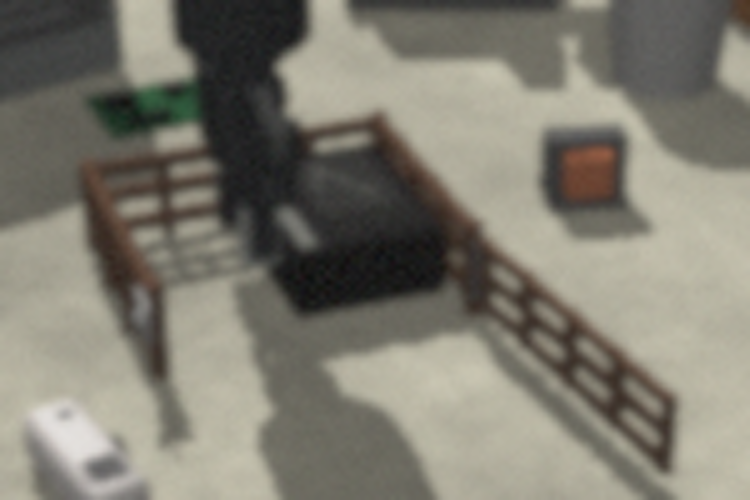

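View pics/crop9.png

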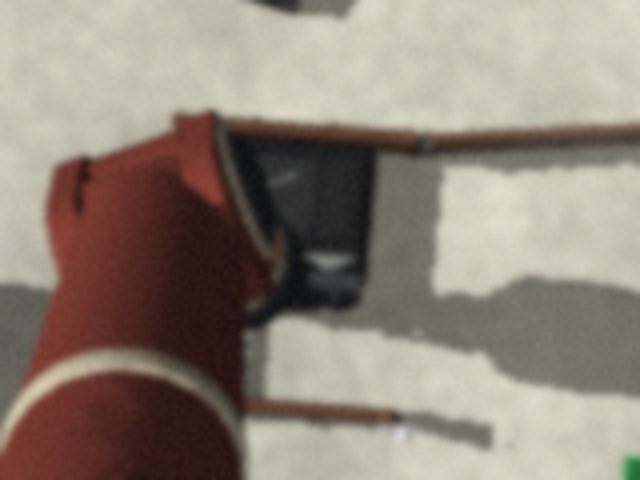

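Emit:
step_arm(targets=[{"slide":[0.4,0,0],"delta_rot":[0,0,0],"fingers":0.5},{"slide":[0.8,0,0],"delta_rot":[0,0,0],"fingers":0.5},{"slide":[0.9,0,0],"delta_rot":[0,0,0],"fingers":0.5}])

```text
time: 10.88
tcp_pos: [0.5147, 0.2021, 0.0211]
orientation: [-1.581, 0.116, -0.046]
wrist_force: [-17.3, -0.5, 15.7]
grip_width: 0.0431
```

Emit:
step_arm(targets=[{"slide":[-0.8,0.1,0],"delta_rot":[0,0,0],"fingers":0.5},{"slide":[-2,0.2,0],"delta_rot":[0,0,0],"fingers":0.5},{"slide":[-2,0.2,3],"delta_rot":[0,0,0],"fingers":0.5},{"slide":[-2,0.2,6],"delta_rot":[0,0,0],"fingers":0.5},{"slide":[-2,0.2,9],"delta_rot":[0,0,0],"fingers":0.5},{"slide":[-2,-3,11],"delta_rot":[0,0,-0.1],"fingers":0.5},{"slide":[-1,-7,11],"delta_rot":[0,0,-0.2],"fingers":0.5},{"slide":[0,-11,11],"delta_rot":[0,0,-0.3],"fingers":0.5}])

```text
time: 11.55
tcp_pos: [0.5178, 0.0922, 0.1336]
orientation: [-1.549, 0.347, -0.287]
wrist_force: [0.3, -0.8, -1.7]
grip_width: 0.0429
```

Emit:
step_arm(targets=[{"slide":[1,-16,0],"delta_rot":[0,0,-0.9],"fingers":0.5},{"slide":[1,-16,0],"delta_rot":[0,0,-0.9],"fingers":0.5},{"slide":[1,-16,0],"delta_rot":[0,0,-0.9],"fingers":0.5},{"slide":[1,-16,0],"delta_rot":[0,0,-0.9],"fingers":0.5},{"slide":[1,-16,0],"delta_rot":[0,0,-0.9],"fingers":0.5},{"slide":[1,-16,0],"delta_rot":[0,0,-0.9],"fingers":0.5},{"slide":[1,-16,0],"delta_rot":[0,0,-0.9],"fingers":0.5}])

```text
time: 12.13
tcp_pos: [0.5296, -0.0701, 0.1341]
orientation: [-1.314, 1.02, -0.97]
wrist_force: [0.5, 1.1, -0.5]
grip_width: 0.0429
```

```bash
python3 -c "
from h import *
tool(); cart('10',265,200); seat('10')
"
```

```text
t 12.1333 tcp [529.6 -70.1 134.1] jaw 16.28 down [-0.015  0.031 -0.999] F [ 0.5  1.1 -0.5] w 0.0429 q [-0.15  0.59  0.39  1.87 -0.35  0.77  0.73]
cart ((572.2040405273438, 203.7329559326172), (122.22928619384766, 93.03504180908203), 84.01409149169922) s,n (np.float64(260.5), np.float64(548.8))
s 205 nmin [502.1 504. ]
s 220 nmin [503.1 503.8]
s 235 nmin [502.6 504.5]
s 250 nmin [503.3 504. ]
s 265 nmin [502.7 503.2]
s 280 nmin [503.7 506. ]
s 295 nmin [502.6 503.2]
s 310 nmin [502.4 504.6]
n 500 smin [201.9 204.3]
n 515 smin [201.5 203.5]
n 530 smin [201.5 203. ]
n 545 smin [201.4 203.3]
n 560 smin [201.6 202.8]
n 575 smin [201.7 203.8]
```

View pics/crop10.png

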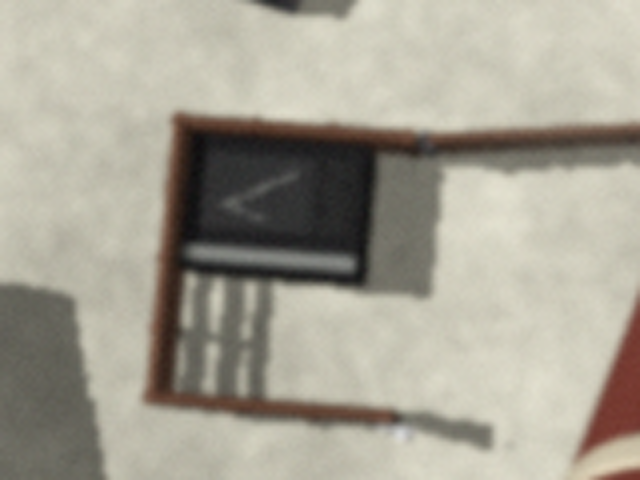

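```bash
cat >> h.py <<'E'
def want(jaw):
    a=np.radians(jaw); z=np.array([np.cos(a),np.sin(a),0]); y=np.array([0,0,-1.]); x=np.cross(y,z)
    W=np.c_[x,y,z]; return (R.from_matrix(W)*R.from_rotvec(monitor.observe()['orientation']).inv()).as_rotvec().round(3)
E
python3 -c "
from h import *
print(want(-5.8))"
```

```text
[-0.033 -0.01  -0.383]
```

Emit:
step_arm(targets=[{"slide":[2.4,17.8,0],"delta_rot":[-0.033,-0.01,-0.383],"fingers":0.5},{"slide":[2.4,17.8,0],"delta_rot":[-0.033,-0.01,-0.383],"fingers":0.5},{"slide":[2.4,17.8,0],"delta_rot":[-0.033,-0.01,-0.383],"fingers":0.5},{"slide":[2.4,17.8,0],"delta_rot":[-0.033,-0.01,-0.383],"fingers":0.5},{"slide":[2.4,17.8,0],"delta_rot":[-0.033,-0.01,-0.383],"fingers":0.5},{"slide":[2.4,17.8,0],"delta_rot":[-0.033,-0.01,-0.383],"fingers":0.5},{"slide":[2.4,17.8,-2],"delta_rot":[-0.033,-0.01,-0.383],"fingers":0.5},{"slide":[2.4,17.8,-4],"delta_rot":[-0.033,-0.01,-0.383],"fingers":0.5}])

```text
time: 12.85
tcp_pos: [0.5556, 0.1073, 0.095]
orientation: [-1.156, 1.277, -1.286]
wrist_force: [0.0, -0.2, -0.9]
grip_width: 0.0423
```

```bash
python3 -c "
from h import *
tool();print(want(-5.8))"
```

```text
t 12.85 tcp [555.6 107.3  95. ] jaw -5.7 down [ 0.007 -0.001 -1.   ] F [ 0.  -0.2 -0.9] w 0.0423 q [-0.54  0.7   0.5   1.83 -0.49  0.72  0.13]
[ 0.001  0.007 -0.002]
```

Emit:
step_arm(targets=[{"slide":[0,0,-3.5],"delta_rot":[0,0,0],"fingers":0.5},{"slide":[0,0,-7.0],"delta_rot":[0,0,0],"fingers":0.5},{"slide":[0,0,-7.2],"delta_rot":[0,0,0],"fingers":0.5},{"slide":[0.1,1.2,-7.2],"delta_rot":[0,0,0],"fingers":0.5},{"slide":[0.2,2.2,-7.2],"delta_rot":[0,0,0],"fingers":0.5},{"slide":[0.3,2.8,-7.2],"delta_rot":[0,0,0],"fingers":0.5},{"slide":[0.3,3.2,-7.2],"delta_rot":[0,0,0],"fingers":0.5},{"slide":[0.3,3.4,-7.2],"delta_rot":[0,0,0],"fingers":0.5}])

```text
time: 13.52
tcp_pos: [0.5599, 0.1324, 0.0253]
orientation: [-1.16, 1.269, -1.3]
wrist_force: [-1.1, -18.0, -0.4]
grip_width: 0.0426
```

Emit:
step_arm(targets=[{"slide":[0,0.3,0],"delta_rot":[0,0,0],"fingers":0.5},{"slide":[0.1,0.6,0],"delta_rot":[0,0,0],"fingers":0.5},{"slide":[0.1,0.8,0],"delta_rot":[0,0,0],"fingers":0.5},{"slide":[0.1,0.8,0],"delta_rot":[0,0,0],"fingers":0.5}])

```text
time: 13.85
tcp_pos: [0.5611, 0.1321, 0.0275]
orientation: [-1.166, 1.264, -1.311]
wrist_force: [-3.2, -13.2, 2.6]
grip_width: 0.0426
```

Emit:
step_arm(targets=[{"slide":[-0.1,-1.5,0],"delta_rot":[0,0,0],"fingers":0.5},{"slide":[-0.3,-2.5,0],"delta_rot":[0,0,0],"fingers":0.5},{"slide":[-0.3,-2.5,3],"delta_rot":[0,0,0],"fingers":0.5},{"slide":[-0.3,-2.5,7],"delta_rot":[0,0,0],"fingers":0.5},{"slide":[-0.3,-2.5,10],"delta_rot":[0,0,0],"fingers":0.7},{"slide":[1,-6,10],"delta_rot":[0,0,0],"fingers":1},{"slide":[2.5,-10,10],"delta_rot":[0,0,0],"fingers":1},{"slide":[5,-14,10],"delta_rot":[0,0,0],"fingers":1}])

```text
time: 14.52
tcp_pos: [0.6085, -0.0011, 0.1304]
orientation: [-1.164, 1.259, -1.307]
wrist_force: [0.7, 0.2, 0.0]
grip_width: -0.0
```

```bash
cat > gate.py <<'E'
from h import *
H=np.array([610.4,100.9])
def w(g,r=130,c=16):
    g=np.radians(g); ex,ey=EX,-EN
    u=-np.sin(g)*ex+np.cos(g)*ey; t=np.cos(g)*ex+np.sin(g)*ey
    return (H+r*u-c*t).round(1)
if __name__=='__main__':
    print('pre',w(97.3,130,40))
    for g in list(range(98,-1,-7)): print(g,w(g))
E
python3 -c "
from h import *
tool();print(want(-5.8)); cart('11',265,200); seat('11')"; python3 gate.py
```

```text
t 14.5167 tcp [608.5  -1.1 130.4] jaw -5.73 down [ 0.016 -0.023 -1.   ] F [0.7 0.2 0. ] w -0.0 q [-0.37  0.71  0.54  1.69 -0.43  0.85  0.25]
[ 0.023  0.016 -0.001]
cart ((579.6417846679688, 205.10516357421875), (119.05229949951172, 78.3929443359375), 83.49170684814453) s,n (np.float64(262.6), np.float64(556.0))
s 205 nmin [548.2 551.3]
s 220 nmin [512.9 518.6]
s 235 nmin [502.7 505. ]
s 250 nmin [503.2 503.8]
s 265 nmin [502.5 503.2]
s 280 nmin [503.1 504.4]
s 295 nmin [502.7 504.7]
s 310 nmin [504.7 505.5]
n 500 smin [233.2 236.2]
n 515 smin [227.6 231.5]
n 530 smin [220.7 224.9]
n 545 smin [214. 217.]
n 560 smin [207.7 212.2]
n 575 smin [201.5 203.9]
pre [653.8 -28. ]
98 [631.4 -28.4]
91 [615.5 -30. ]
84 [599.5 -29.6]
77 [583.7 -27.3]
70 [568.2 -23.1]
63 [553.4 -17.1]
56 [539.5  -9.2]
49 [5.266e+02 2.000e-01]
42 [514.9  11.2]
35 [504.7  23.5]
28 [496.1  37. ]
21 [489.1  51.4]
14 [484.   66.5]
7 [480.8  82.2]
0 [479.4  98.1]
```

View pics/crop11.png

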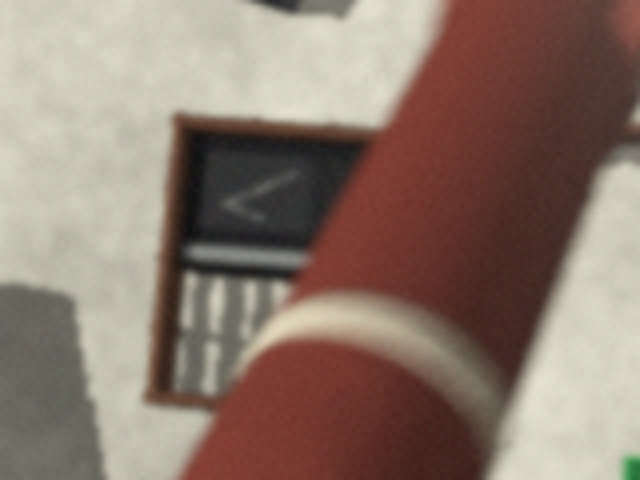

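Emit:
step_arm(targets=[{"slide":[3,-2,0],"delta_rot":[0.023,0.016,0],"fingers":1},{"slide":[4.8,-2.7,0],"delta_rot":[0.023,0.016,0],"fingers":1},{"slide":[4.8,-2.7,0],"delta_rot":[0.023,0.016,0],"fingers":1},{"slide":[4.8,-2.7,-4],"delta_rot":[0.023,0.016,0],"fingers":1},{"slide":[4.8,-2.7,-8],"delta_rot":[0.023,0.016,0],"fingers":1},{"slide":[4.8,-2.7,-10.5],"delta_rot":[0.023,0.016,0],"fingers":1},{"slide":[4.8,-2.7,-10.8],"delta_rot":[0.023,0.016,0],"fingers":1}])

```text
time: 15.15
tcp_pos: [0.6579, -0.0378, 0.0189]
orientation: [-1.161, 1.287, -1.297]
wrist_force: [0.3, 1.3, -0.7]
grip_width: 0.0001
```

```bash
python3 -c "
from h import *
tool();print(want(-5.8)); grab('side','12')
b=np.load('side12.npz')['im'][110:260,260:460]; cv2.imwrite('pics/s12b.png',cv2.resize(b,None,fx=4,fy=4,interpolation=cv2.INTER_CUBIC)[:,:,::-1])"
```

```text
t 15.15 tcp [657.9 -37.8  18.9] jaw -6.39 down [-0.001 -0.008 -1.   ] F [ 0.3  1.3 -0.7] w 0.0001 q [-0.23  0.92  0.45  1.59 -0.52  0.76  0.34]
[ 0.008 -0.001  0.01 ]
```

View pics/s12b.png

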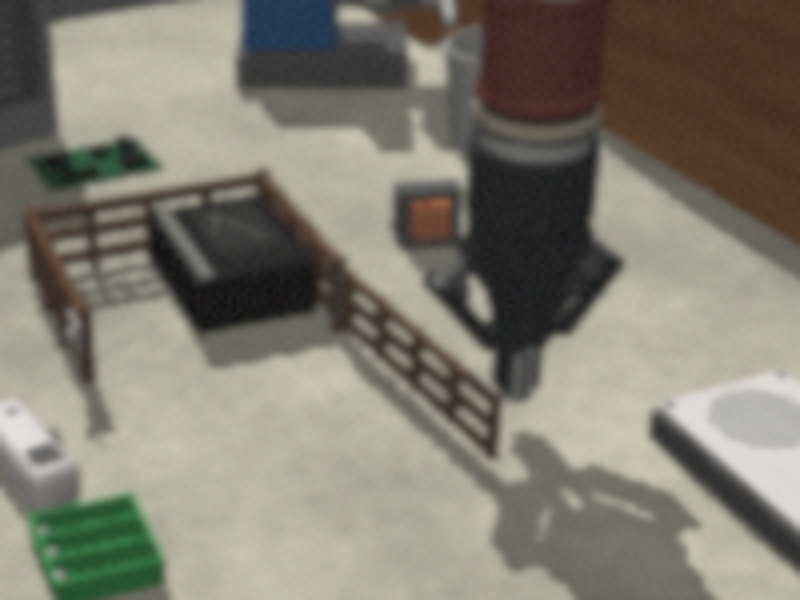

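Emit:
step_arm(targets=[{"slide":[-1.5,0.5,0.5],"delta_rot":[0,0,0.01],"fingers":1},{"slide":[-2.7,0.9,0.5],"delta_rot":[0,0,0.01],"fingers":1},{"slide":[-4.2,0.8,0.5],"delta_rot":[0,0,0.01],"fingers":1},{"slide":[-5.8,0.8,0.5],"delta_rot":[0,0,0.01],"fingers":1},{"slide":[-7.4,1.0,0.5],"delta_rot":[0,0,0.01],"fingers":1},{"slide":[-9.0,1.5,0.5],"delta_rot":[0,0,0.01],"fingers":1},{"slide":[-10.4,2.1,0.5],"delta_rot":[0,0,0.01],"fingers":1},{"slide":[-11.8,2.9,0.5],"delta_rot":[0,0,0.01],"fingers":1}])

```text
time: 15.87
tcp_pos: [0.5444, -0.0095, 0.0297]
orientation: [-1.156, 1.27, -1.297]
wrist_force: [0.3, 0.2, -0.3]
grip_width: 0.0
```

```bash
python3 -c "
from h import *
tool();print(want(-5.8)); grab('side','13'); grab('top','13')
b=np.load('side13.npz')['im'][110:260,260:460]; cv2.imwrite('pics/s13b.png',cv2.resize(b,None,fx=4,fy=4,interpolation=cv2.INTER_CUBIC)[:,:,::-1])"
```

```text
t 15.8667 tcp [544.4  -9.5  29.7] jaw -5.84 down [ 0.012 -0.01  -1.   ] F [ 0.3  0.2 -0.3] w 0.0 q [-0.29  0.77  0.41  1.94 -0.56  0.54  0.4 ]
[0.01  0.012 0.001]
```

View pics/s13b.png

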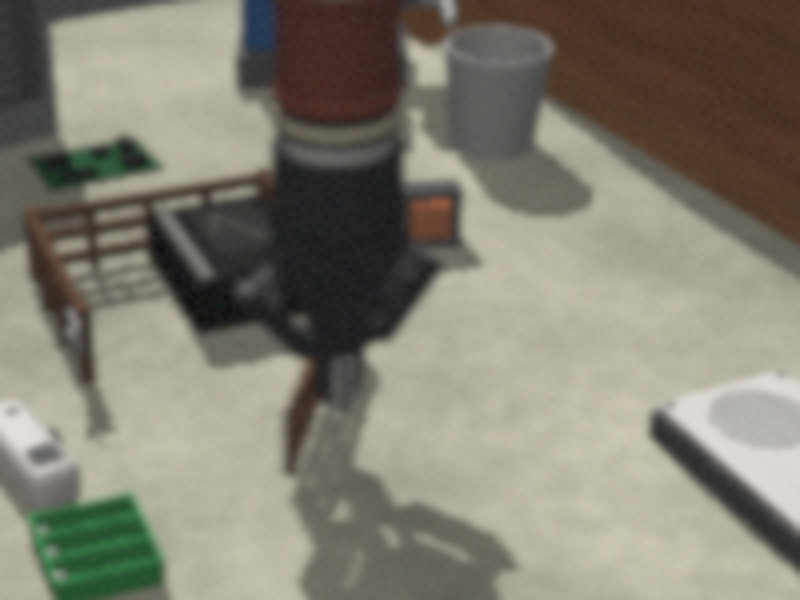

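Emit:
step_arm(targets=[{"slide":[-0.7,0.4,-0.4],"delta_rot":[0,0,0],"fingers":1},{"slide":[-1.8,1.0,-0.6],"delta_rot":[0.01,0.01,0],"fingers":1},{"slide":[-3.0,2.1,-0.6],"delta_rot":[0.01,0.01,0],"fingers":1},{"slide":[-4.0,3.3,-0.6],"delta_rot":[0.01,0.01,0],"fingers":1},{"slide":[-4.8,4.6,-0.6],"delta_rot":[0.01,0.01,0],"fingers":1},{"slide":[-5.5,6.1,-0.6],"delta_rot":[0.01,0.01,0],"fingers":1},{"slide":[-6.0,7.6,-0.6],"delta_rot":[0.01,0.01,0],"fingers":1},{"slide":[-6.3,9.0,-0.6],"delta_rot":[0.01,0.01,0],"fingers":1}])

```text
time: 16.63
tcp_pos: [0.4784, 0.0833, 0.0231]
orientation: [-1.161, 1.287, -1.278]
wrist_force: [0.4, -0.3, -0.7]
grip_width: -0.0002
```

```bash
python3 -c "
from h import *
tool();print(want(-5.8)); grab('side','14'); grab('top','14')
b=np.load('side14.npz')['im'][110:260,220:420]; cv2.imwrite('pics/s14b.png',cv2.resize(b,None,fx=4,fy=4,interpolation=cv2.INTER_CUBIC)[:,:,::-1])"
```

```text
t 16.6333 tcp [478.4  83.3  23.1] jaw -5.72 down [-0.004  0.004 -1.   ] F [ 0.4 -0.3 -0.7] w -0.0002 q [-0.46  0.73  0.38  2.09 -0.63  0.44  0.31]
[-0.004 -0.004 -0.001]
```

View pics/s14b.png

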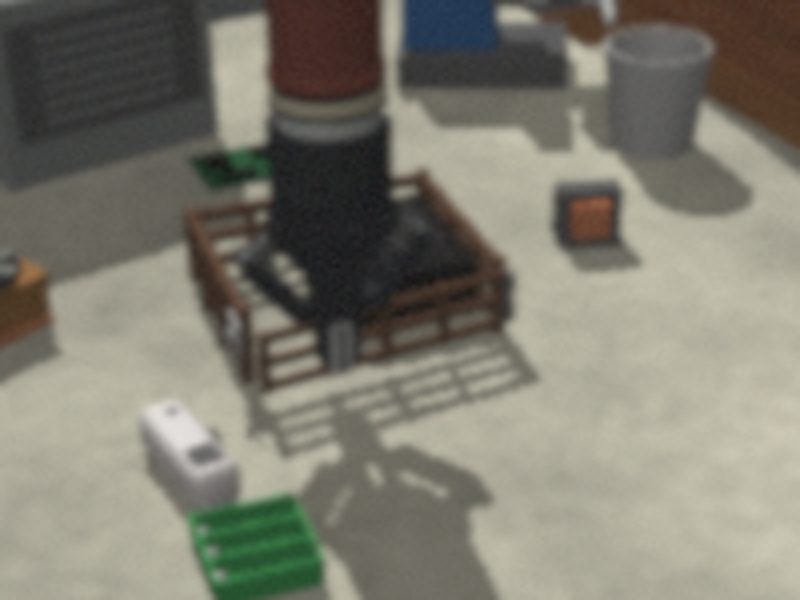

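Emit:
step_arm(targets=[{"slide":[0.1,0.8,0],"delta_rot":[0,0,0],"fingers":1},{"slide":[0.2,1.4,0],"delta_rot":[0,0,0],"fingers":1},{"slide":[0.2,1.8,0],"delta_rot":[0,0,0],"fingers":1},{"slide":[0.2,2.1,0],"delta_rot":[0,0,0],"fingers":1},{"slide":[0.2,2.1,0],"delta_rot":[0,0,0],"fingers":1}])

```text
time: 17.15
tcp_pos: [0.48, 0.0993, 0.0229]
orientation: [-1.166, 1.284, -1.285]
wrist_force: [-1.1, -11.5, 2.7]
grip_width: 0.0001
```

Emit:
step_arm(targets=[{"slide":[0,0.2,0],"delta_rot":[0,0,0],"fingers":1},{"slide":[0,0.4,0],"delta_rot":[0,0,0],"fingers":1},{"slide":[0,0.4,0],"delta_rot":[0,0,0],"fingers":1}])

```text
time: 17.4
tcp_pos: [0.4803, 0.099, 0.0231]
orientation: [-1.167, 1.283, -1.292]
wrist_force: [-0.7, -8.1, 1.3]
grip_width: 0.0001
```

Emit:
step_arm(targets=[{"slide":[0,-1.5,0],"delta_rot":[0,0,0],"fingers":1},{"slide":[-0.2,-4,0],"delta_rot":[0,0,0],"fingers":1},{"slide":[-0.2,-4.5,3],"delta_rot":[0,0,0],"fingers":1},{"slide":[0,-6,7],"delta_rot":[0,0,0],"fingers":1},{"slide":[0,-9,10],"delta_rot":[0,0,0],"fingers":1},{"slide":[0,-13,12],"delta_rot":[0,0,0],"fingers":1},{"slide":[0,-17,14],"delta_rot":[0,0,0],"fingers":1},{"slide":[0,-21,15],"delta_rot":[0,0,0],"fingers":1}])

```text
time: 18.07
tcp_pos: [0.4818, -0.1043, 0.1734]
orientation: [-1.165, 1.279, -1.291]
wrist_force: [1.1, -0.7, 0.0]
grip_width: -0.0001
```

Emit:
step_arm(targets=[{"slide":[0,-4,0],"delta_rot":[0,0,0],"fingers":1},{"slide":[0,-8,0],"delta_rot":[0,0,0],"fingers":1},{"slide":[0,-12,0],"delta_rot":[0,0,0],"fingers":1},{"slide":[0,-12,0],"delta_rot":[0,0,0],"fingers":1}])

```text
time: 18.4
tcp_pos: [0.4805, -0.2352, 0.175]
orientation: [-1.162, 1.281, -1.309]
wrist_force: [0.2, -1.5, 0.3]
grip_width: -0.0002
```

```bash
python3 -c "
from h import *
tool(); cart('15',265,200); seat('15'); grab('side','15')
b=np.load('side15.npz')['im'][110:260,220:420]; cv2.imwrite('pics/s15b.png',cv2.resize(b,None,fx=4,fy=4,interpolation=cv2.INTER_CUBIC)[:,:,::-1])
im=np.load('top15.npz')['im'].astype(int); v,u=np.mgrid[0:400,0:640]
m=((im[...,0]-im[...,2])>18)&(im[...,0]<150)&(u>280)&(u<305)&(v>183)&(v<236)
p=ray('top',np.c_[u[m],v[m]],.053)[:,:2]*1000
vx,vy,x,y=cv2.fitLine(p.astype(np.float32),cv2.DIST_HUBER,0,.01,.01).ravel(); print('gate line',m.sum(),np.degrees(np.arctan2(vy,vx)),x,y,sn([x,y]))
b0=np.load('top0.npz')['im'].astype(int)
"
```

```text
t 18.4 tcp [ 480.5 -235.2  175. ] jaw -6.57 down [ 0.004 -0.018 -1.   ] F [ 0.2 -1.5  0.3] w -0.0002 q [ 0.03  0.56  0.58  1.85 -0.38  0.84  0.68]
cart ((572.3339233398438, 204.2628631591797), (122.06703186035156, 93.13389587402344), 84.09991455078125) s,n (np.float64(261.0), np.float64(548.8))
s 205 nmin [502.2 504.2]
s 220 nmin [502.7 504. ]
s 235 nmin [502.4 504.6]
s 250 nmin [503.2 503.9]
s 265 nmin [502.6 503. ]
s 280 nmin [502.4 504.3]
s 295 nmin [502.8 503.6]
s 310 nmin [502.4 504.5]
n 500 smin [160.7 204. ]
n 515 smin [161.  202.8]
n 530 smin [160.6 202.2]
n 545 smin [161.1 203. ]
n 560 smin [201.5 203. ]
n 575 smin [160.8 203.4]
gate line 216 -4.666018 520.6882 110.881516 (np.float64(162.9), np.float64(506.9))
```

View pics/crop15.png

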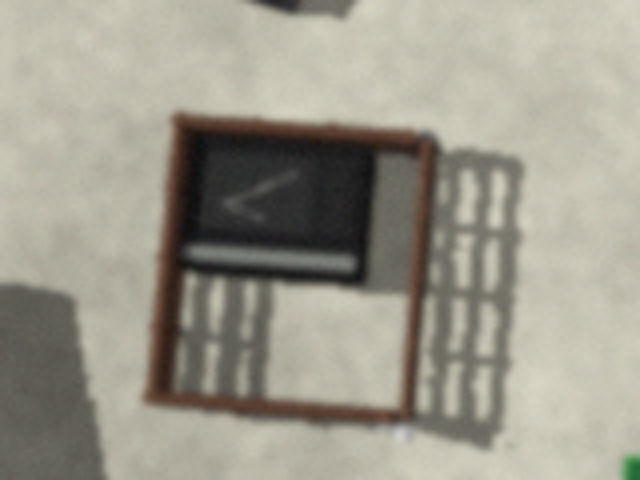

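View pics/s15b.png

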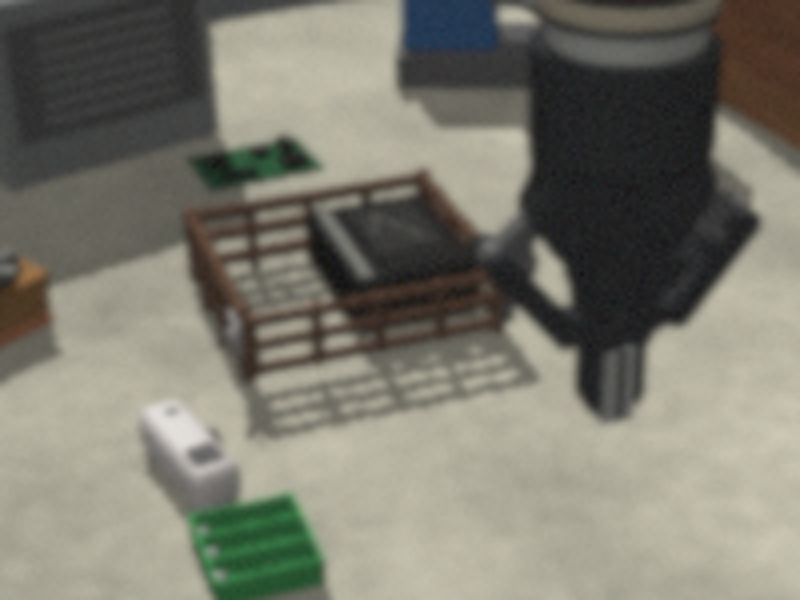

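View pics/top15.png

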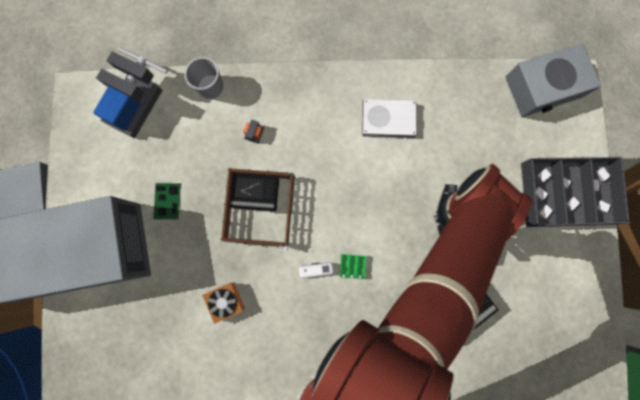

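```bash
python3 -c "
from h import *
print(r.finish_job())"
```

```text
the job is handed in; nothing more can be done
None
```

The cartridge is in the crate's hinge-side back corner with the gate shut. I handed the job in just after 18.4 s of robot time. No verdict was reported.

**What I did:** I pushed the 120×90×42 mm cartridge (the middle-sized of the three) along the bench, narrow end first, with half-open fingers. It went through the gate to the back bars. I then nudged it sideways onto the hinge-side bars, pressed it once more against the back, and swung the gate shut with closed fingers.

**Last checks:**
- **Sideways seat:** it stopped moving under about 17 N. Its free long side lies within about 1 mm of the position expected when it touches the bars.
- **Back seat:** it stopped under about 18 N, at the same place as the first push.
- **Gate:** it hit its stop at about 11 N. In the picture it lies parallel to the back bars to within about 1°, at the hinge line.
- **Other scrap:** the hard drive, transformer, circuit board, webcam, battery holder and cooler look unmoved in the last top view. The two other cartridges were partly or fully hidden by the arm in that view.

**Disagreement:** the cartridge's rear edge measured about 2 mm deeper along the crate than my estimate of the crate's position predicts. That is within the roughly 2 mm calibration error, and the block in the push shows it is in contact.

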